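# Hang the cake ring on the sprung J-hook

### The job

Lift the larger of the two metal rings out of its rack by its rim and hang it on the two-pronged J-hook: push it gently back against the hook's sprung pad until it clears the upturned prong tips, keep pressing and slide it down until its rim rests fully on both prongs, and only then let go, so that the pad holds it behind the tips. Be gentle with the hook and leave the other things as they are.

Things in the scene. Friction and masses are not known exactly. Their poses are not given: they have to be found in the camera images.
- cake_ring: The larger of two plain aluminium rings standing on edge in the rack: the one to hang: 200 mm outer diameter, 184 mm inner diameter (rim 8 mm thick radially), 24 mm wide, about 0.3 kg. Origin at the ring's centre; x axis: the ring's axis (level), z up while it stands. It stands free on two bars and lifts straight up; pinch it across its 24 mm width at the top of the rim, 100 mm above the origin.
- small_ring: The smaller ring, 150 mm outer diameter, 24 mm wide, standing in the other slot of the rack, 90 mm away along the ring axis; leave it. Origin at its centre.
- rack: Fixed low rack, 200 by 170 mm, that holds the two rings on edge: two round bars along its x axis, and slim pins 78 mm high beside each slot (slots at x = -45 and +45 mm; either may hold the large ring). Origin at the centre of its underside.
- hook: Fixed stand with a two-pronged J-hook. Origin on the table; x axis from the prong tips back to the column, z up. Prongs, tips and sprung pad form one telescopic arm, clamped at a reach that differs by up to 20 mm either way along x and is NOT measured: feel for it. x values are for mid reach. The ring's forces on pad, tips and prongs must never total over 30 N (the hung ring alone: about 16 N).
- prongs (a point): Midway between the prongs, at their axis height (240 mm above the table), on the stand's frame (does not follow the reach). Two round level prongs 8 mm thick at y = -40 and +40 mm, ending towards -x in tips turned up to 260 mm (top); the tips' inner faces are 12 mm to the -x side of this point at mid reach.
- pad_face (a point): Mid-reach place of the resting pad's face, 16 mm behind the tips' inner faces (does not follow the reach). Two grey plates, 32 to 62 mm to either side, 206 to 278 mm high, a finger's room between them; a strip joins them 206 to 214 mm high. They slide back along +x together on a spring: 2 N to start, 0.5 N per mm more, hard stop after 13 mm at 8.5 N.
- seat (a point): Where the hung ring's centre comes to be at mid reach: y = 0, 162 mm above the table, ring axis along the hook's x. To slide down behind the tips the 24 mm wide ring must press the pad back 8 mm or more (6 N); 7 to 8 N is a good push. It rubs on the plates as it slides down, 16 mm or more, to the prongs.
- bowl: Steel bowl, 110 mm wide, 50 mm high, standing between rack and hook; origin at the centre of its underside.
- jar: Glass jar, 60 mm wide, 75 mm high; origin under its centre.
- can: Food can, 100 mm wide, 110 mm high; origin under its centre.
- cup: Steel cup, 72 mm wide, 70 mm high; origin under its centre.
- spatula: Spatula lying on the table.
- spoon: Spoon lying on the table.
Things that resemble listed ones, but are neither listed nor needed, are in the scene too. Leave any pink look-alike of the cake_ring alone.

How it is judged:
By the outcome, as a careful person would: the job done as asked, in the order asked, and still so for the second after the job is handed in, with the robot touching nothing.
It also fails if it takes over 70 s, if anything falls off the work surface, if the arm or the gripper's body presses on something with over 40 N, if the wrist force passes 120 N, or if a joint passes its speed limit or range.

### The arm

A 6-joint arm with a two-finger parallel gripper is mounted at the origin on the work surface. World frame = base frame: x ahead of the robot, y to its left, z up, the work surface at z = 0. Lengths are in m, angles in degrees, forces in N, time in s.
With the tool pointing down it reaches from about 0.4 to 0.825 m from the base axis. Payload 7 kg.
Tool frame: the origin (TCP) lies where the fingers leave the gripper's body, on its centre line; the fingertips stand 66 mm ahead of it and the grasp point (between the pads) lies 47 mm ahead of it; z points along the fingers, y is the direction in which the jaws open and shut (so a half turn about z gives the same grasp; the last joint's range is limited). The gripper opens to 88 mm and grips with 3 to 60 N. Pads are 19 mm wide; open, the fingers measure 130 mm over their backs; the gripper's body (78 mm by 193 mm) begins 47 mm behind the grasp point.
Start: joints at [-48.753, 20.546, 0.682, 0, -70.136, -16.507], TCP at [0.282, -0.613, 0.292] pointing down, gripper open.
Joint ranges: [-176.03, 176.03], [-82.01, 121.73], [-58.28, 71.71], [-173.87, 95.51], [-174.79, -0.11], [-173.66, 173.66]. Speed limits (degrees/s): [136.94, 136.94, 172.46, 180, 180, 180].

### API

Orientations are given as [roll, pitch, yaw] about the fixed x, y, z axes, in that order (R = Rz(yaw) Ry(pitch) Rx(roll)).
In Python, from plant import get_obs, snapshot, close_job gives the robot as it stands.
- The arm moves only by the tool play_rows, never from a script. Its argument "series" is a list of rows, each a list of 5 numbers: the opening in per cent of the stroke, from 0 (shut) to 100 (fully open), then the shift along the tool's x, y, z in m, then the turn about the tool's z in degrees. In form: [[jaw, dx, dy, dz, spin], ...]. A call has 1 to 10 rows; each row is the pose to reach, as a shift and turn from the pose commanded when the call began, along the tool's axes at that moment; what a row does not reach only later rows make up. A row lasts 1/10 s, in which the tool goes at most 50 mm and 8.59 degrees, less where a joint would pass 70% of its speed; a pose out of reach is approached as far as the arm can. A call with a gripper value outside its range is refused whole. The fingers move at their own pace and stop on an object; the grip force is fixed at half the most. Time passes only in rows, so rows that repeat a pose let the fingers close. It gives the time, the measured TCP pose, the force and the opening at its end, in the units of the state.
- get_obs(): the state, without advancing time (a new reading comes with each control period).
- snapshot(name): name is "side" or "top"; returns a dict with "frame" (384x512x3 uint8, red, green, blue), "z_map" (384x512 float32, m along the optical axis (not along the pixel's ray), 0 where there is no reading), "mtx" (3x3 intrinsics, pixels), "camera_from_world" (4x4, takes a point from world to camera coordinates). Camera axes: x right, y up, looking along -z (the intrinsics and any distortion apply to the point x, -y, -z); pixel columns grow to the right and rows downward; lengths in m; the calibration is good to about 2 mm. A picture is of the moment at which its call begins.
- close_job(): hands the job in, once; it reports no verdict.
The state is a dict: "clock": time; "joint_pos": joint angles; "qvel": joint speeds; "tau": joint torques, N m; "tool_pos": TCP position; "orientation": TCP orientation; "force": force on the tool from outside, world axes, zero at the start; "moment": the same for the moment, N m; "opening": finger opening in m.
Only numpy, scipy, OpenCV 4.12 (cv2) and the standard library are available. Lean on these libraries where they do the work, as an engineer would, in place of code of your own. Each camera call takes 0.05 s, during which the arm holds its last target.

## Working session

There is one attempt and no reset: what is moved stays moved. The work goes in short steps, Python scripts to look and compute and a tool call to move; the robot and the scene stay as the last step left them, time stands still between calls to the robot, and variables do not carry over. Pictures are saved under pics/ and viewed, and the job is handed in when it is done.

Besides the shell and the picture viewer there is one more tool, called after ">>>" in YAML: its name, and indented under it one key for each argument. play_rows: Moves the arm, as the interface text tells. Its arguments: {"type":"object","properties":{"series":{"type":"array"}},"required":["series"]}

```bash
mkdir -p pics; ls
cat > h.py <<'E'
import numpy as np, cv2, pickle
def load(n): return pickle.load(open(n,'rb'))
def pts(s):
    K=s['mtx'];z=s['z_map'];T=np.linalg.inv(s['camera_from_world'])
    v,u=np.mgrid[0:z.shape[0],0:z.shape[1]]
    x=(u-K[0,2])/K[0,0]*z; y=(v-K[1,2])/K[1,1]*z
    P=np.stack([x,-y,-z,np.ones_like(z)],-1)@T.T
    P=P[...,:3]; P[z==0]=np.nan
    return P
def proj(s,p):
    c=s['camera_from_world']@np.append(p,1); K=s['mtx']
    return K[0,0]*c[0]/-c[2]+K[0,2], K[1,1]*-c[1]/-c[2]+K[1,2]
E
python3 - <<'E'
from plant import get_obs,snapshot
import pickle,cv2
print(get_obs())
for n in('side','top'):
    s=snapshot(n);pickle.dump(s,open(n+'0.pkl','wb'));print(s.keys(),s['mtx'],s['camera_from_world'])
    cv2.imwrite(f'pics/{n}0.png',cv2.resize(s['frame'][...,::-1],None,fx=1.5,fy=1.5))
E
```

```text
pics
{'clock': 0.0, 'joint_pos': array([-4.87527744e+01,  2.05918140e+01,  6.33695026e-01, -1.87441321e-02,
       -7.01342445e+01, -1.65083489e+01]), 'qvel': array([ 0.0441102 ,  0.07082933, -0.03736936, -0.09557954, -0.0212164 ,
       -0.02845876]), 'tau': array([ 2.57802158e-04, -5.82718098e+01,  2.93056977e+01,  6.99683100e+00,
        6.87731575e-03, -1.87558030e-04]), 'tool_pos': array([ 0.28231759, -0.61271759,  0.29122204]), 'orientation': array([ 1.79906437e+02, -9.35365988e-03, -1.55267499e+02]), 'force': array([ 0.37742175, -0.43114865,  0.03150515]), 'moment': array([0.0385938 , 0.02225801, 0.00228465]), 'opening': 0.08736426684178661}
dict_keys(['frame', 'z_map', 'mtx', 'camera_from_world']) [[353.33011368   0.         256.60873372]
 [  0.         353.33011368 184.88602345]
 [  0.           0.           1.        ]] [[-0.7728355  -0.63460285 -0.0021229   0.44302435]
 [ 0.42951631 -0.52553261  0.73439173 -0.27516334]
 [-0.46716275  0.56665218  0.67872253 -1.16308198]
 [ 0.          0.          0.          1.        ]]
dict_keys(['frame', 'z_map', 'mtx', 'camera_from_world']) [[372.38075222   0.         256.0214879 ]
 [  0.         372.38075222 191.83457164]
 [  0.           0.           1.        ]] [[ 0.02478867 -0.99962016  0.01204438  0.07599164]
 [ 0.990952    0.02615987  0.13164268 -0.5078308 ]
 [-0.13190775  0.00867215  0.99122406 -1.54283047]
 [ 0.          0.          0.          1.        ]]
```

View pics/side0.png

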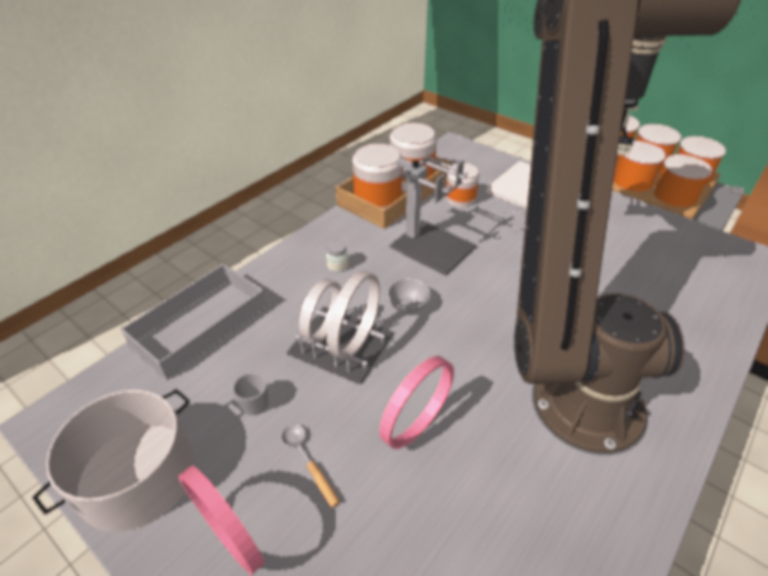

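View pics/top0.png

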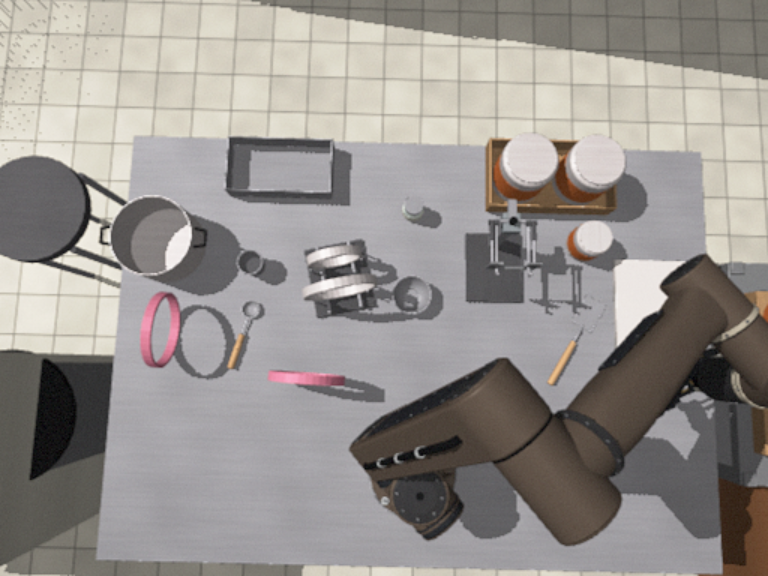

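The side view shows the rack at about (340,330)/1.5 and the hook at about (430,200)/1.5. There are four ring-like things. Two pink look-alikes lie at top-view (160,330)/1.5 and (305,378)/1.5. Two aluminium rings stand in the rack at top-view (338,288)/1.5 and (336,254)/1.5. The nearer aluminium one looks larger, so I'll measure it and enlarge a crop.

Run:
```python
from h import *
a=load('side0.pkl');b=load('top0.pkl')
c1=cv2.resize(a['frame'][170:260,185:300,::-1],None,fx=4,fy=4,interpolation=2)
c2=cv2.resize(b['frame'][150:215,190:280,::-1],None,fx=4,fy=4,interpolation=2)
cv2.imwrite('pics/c1.png',c1);cv2.imwrite('pics/c2.png',c2)
c3=cv2.resize(b['frame'][125:215,300:420,::-1],None,fx=5,fy=5,interpolation=2)
c4=cv2.resize(a['frame'][90:190,240:340,::-1],None,fx=5,fy=5,interpolation=2)
cv2.imwrite('pics/c3.png',c3);cv2.imwrite('pics/c4.png',c4)
P=pts(b); Q=pts(a)
for n,X in(('top',P),('side',Q)):
    for lo in (0.13,):
        m=(X[...,2]>0.12)&(X[...,2]<.26)&(X[...,0]>.3)&(X[...,0]<.7)&(X[...,1]>0.05)&(X[...,1]<.4)
        k,l,st,ce=cv2.connectedComponentsWithStats(m.astype(np.uint8))
        for i in range(1,k):
            if st[i,4]>8:
                q=X[l==i]; d=q[:,:2]-q[:,:2].mean(0); w,V=np.linalg.eigh(d.T@d/len(d))
                print(n,st[i],q.mean(0).round(4),q.max(0).round(4),q.min(0).round(4),'dir',V[:,1].round(3),np.sqrt(w).round(4))
```

```text
top [205 163  36  13 234] [0.5805 0.2254 0.157 ] [0.6078 0.2967 0.1754] [0.5545 0.1566 0.12  ] dir [-0.225  0.974] [0.0075 0.0407]
top [202 182  50  18 339] [0.493  0.204  0.2045] [0.5244 0.3014 0.2297] [0.4595 0.11   0.123 ] dir [-0.23   0.973] [0.0073 0.0561]
side [218 180  35  53 528] [0.4819 0.2371 0.1892] [0.5236 0.3092 0.2284] [0.4559 0.1121 0.1202] dir [-0.214  0.977] [0.0078 0.0615]
side [200 186  27  32 275] [0.5709 0.2499 0.1554] [0.5963 0.3007 0.175 ] [0.5484 0.1585 0.1203] dir [-0.192  0.981] [0.0078 0.0373]
```

View pics/c1.png

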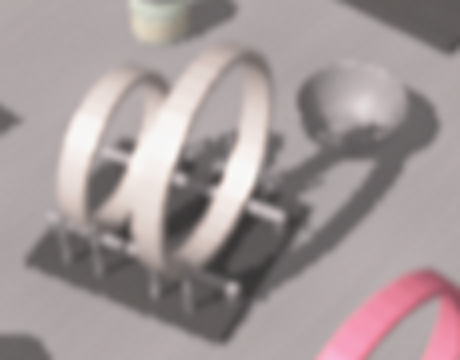

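View pics/c3.png

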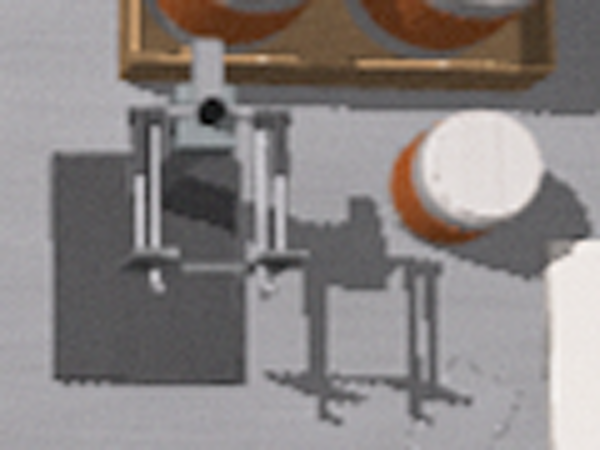

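View pics/c4.png

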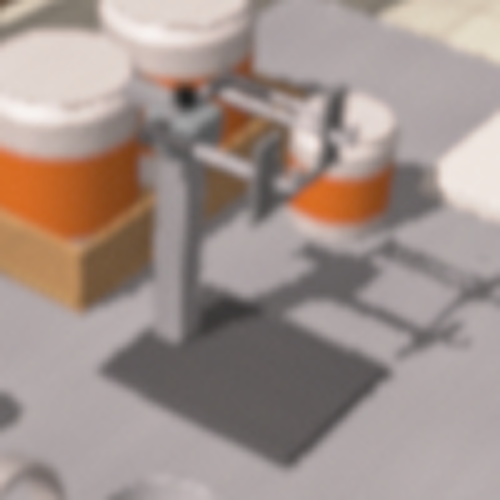

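View pics/c2.png

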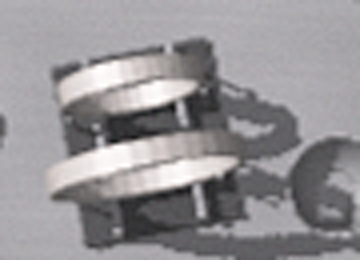

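The larger aluminium ring is the nearer one. Its top is at z≈0.228 against 0.175 for the other, in the slot nearer the robot, and it is not pink. Next I'll measure the ring pose and the hook.

Run:
```python
from h import *
a=load('side0.pkl');b=load('top0.pkl')
for n,s in(('top',b),('side',a)):
    X=pts(s)
    m=(X[...,2]>0.17)&(X[...,2]<.24)&(X[...,0]>.44)&(X[...,0]<.54)&(X[...,1]>0.08)&(X[...,1]<.33)
    q=X[m]; 
    for yaw in (12,13,14):
        c,s_=np.cos(np.radians(yaw)),np.sin(np.radians(yaw))
        u=q[:,0]*c+q[:,1]*s_; v=-q[:,0]*s_+q[:,1]*c
        # outer circle fit on upper pts
        A=np.c_[v,q[:,2],np.ones(len(v))]; 
        t=q[:,2]>0.215
        print(n,yaw,'u pct',np.percentile(u,[1,10,50,90,99]).round(4),'v',v[t].min().round(4),v[t].max().round(4),'utop',np.percentile(u[t],[2,50,98]).round(4),'slope',np.polyfit(v[t],u[t],1)[0].round(3),'zmax',np.percentile(q[:,2],98).round(4))
    # hook
    m=(X[...,2]>0.19)&(X[...,2]<.33)&(X[...,0]>.45)&(X[...,0]<.85)&(X[...,1]>-.36)&(X[...,1]<-0.05)
    k,l,st,ce=cv2.connectedComponentsWithStats(m.astype(np.uint8))
    for i in range(1,k):
        if st[i,4]>8:
            q=X[l==i]; print(n,st[i],q.min(0).round(3),q.max(0).round(3))
X=pts(b)
m=(X[...,2]<.03)&(X[...,2]>-.02)&(b['frame'].max(-1)<95)&(X[...,0]>.4)&(X[...,0]<.75)&(X[...,1]>-.25)&(X[...,1]<-.03)
k,l,st,ce=cv2.connectedComponentsWithStats(m.astype(np.uint8))
for i in range(1,k):
    if st[i,4]>100:
        vv,uu=np.where(l==i); q=X[l==i]
        r=cv2.minAreaRect(q[:,:2].astype(np.float32)*1000);print('base',st[i],r,q[:,2].mean())
        # left edge (max y)
        e=np.array([[q[:,0][vv==v][0],q[:,1][vv==v][0]] for v in np.unique(vv)])
        f=np.polyfit(e[3:-3,0],e[3:-3,1],1); print('left edge yaw',np.degrees(np.arctan(f[0])))
rows=range(140,200,2)
for v in range(142,190,2):
    print(v,' '.join('%4d'%(1000*z) if z==z else '  nan' for z in X[v,320:365,2]))
```

```text
top 12 u pct [0.5123 0.515  0.5247 0.5349 0.5384] v 0.0531 0.1458 utop [0.5132 0.525  0.5366] slope -0.023 zmax 0.228
top 13 u pct [0.5148 0.5164 0.5265 0.5363 0.539 ] v 0.0438 0.1367 utop [0.5149 0.5266 0.5381] slope -0.007 zmax 0.228
top 14 u pct [0.5154 0.5179 0.5279 0.5382 0.5403] v 0.0345 0.1275 utop [0.5163 0.5281 0.5397] slope 0.01 zmax 0.228
top [324 133  38  51 699] [ 0.517 -0.286  0.205] [ 0.709 -0.163  0.284]
side 12 u pct [0.5093 0.511  0.52   0.5314 0.5349] v 0.0594 0.149 utop [0.5105 0.5211 0.535 ] slope 0.006 zmax 0.2273
side 13 u pct [0.5113 0.5129 0.5223 0.5339 0.5369] v 0.0503 0.1398 utop [0.5119 0.5232 0.5366] slope 0.022 zmax 0.2273
side 14 u pct [0.5126 0.5148 0.5245 0.536  0.5395] v 0.0413 0.1306 utop [0.513  0.5246 0.5382] slope 0.038 zmax 0.2273
side [264 104  48  31 614] [ 0.513 -0.285  0.191] [ 0.709 -0.157  0.281]
base [311 156  25  46 874] ((575.1318359375, -197.96253967285156), (198.16754150390625, 104.04418182373047), 0.07182466983795166) 0.011961703147341813
left edge yaw 0.36521824616791854
142    2    2    0   -5    1    7    0    0   -3   -4    0    
[... 4737 characters left out ...]
1   -2   -6
184    9   17    7   13   13    4   19   11   15    9   14    6    8   14   15    6   10   18   19   11    7    9    8    8   15    9    9   19   -3    0    2    0   -4    7    3    0   nan    1    5    2   -1   -1    4    3    3
186   15    9    7   17   10   11   13   13   15    9   10    9    7   nan   14   10    5   14    8   11   12    8    6   14   11   12   13   11    8   -6   -4    1    5   -4   -1    0    2    2   -4    0   -1    3    1   -2    0
188   13   10    7   13   14    8   16    7   14   14   15   12   10   17   11   14   10   10   11   13   12   11   10    3   12   12   16   12    0    6   -1    1    1   -9    1   -2    5    1    3   -5   -4   -1   -1    0    3
```

```bash
python3 - <<'E'
from h import *
a=load('side0.pkl');b=load('top0.pkl')
def ray(s,u,v,z):
    K=s['mtx'];T=np.linalg.inv(s['camera_from_world'])
    d=T[:3,:3]@np.array([(u-K[0,2])/K[0,0],-(v-K[1,2])/K[1,1],-1]);o=T[:3,3]
    return (o+d*(z-o[2])/d[2])
X=pts(b);Z=X[...,2]
L=[];R=[]
for v in range(160,173):
    # each prong: bright pixels high z ; inner bars
    r=np.where((Z[v]>.232))[0]; r=r[(r>325)&(r<362)]
    g=b['frame'][v,325:362].mean(-1)
    left=[u for u in r if u<336]; right=[u for u in r if u>345]
    print(v,left,right,[int(x) for x in g])
E
python3 - <<'E'
import sys;sys.path.insert(0,'.')
import os;os.chdir('.')
from h import *
b=load('top0.pkl');a=load('side0.pkl')
def ray(s,u,v,z):
    K=s['mtx'];T=np.linalg.inv(s['camera_from_world'])
    d=T[:3,:3]@np.array([(u-K[0,2])/K[0,0],-(v-K[1,2])/K[1,1],-1]);o=T[:3,3]
    return (o+d*(z-o[2])/d[2]).round(4)
for t,u,v,z in(('tipL',332,182,.26),('tipR',353.7,182,.26),('padL left',327,174,.278),('padL right',335,174,.278),('padR l',352,176,.278),('padR r',361,176,.278),('prongL far',331.5,160,.244),('prongL near',331.5,178,.244),('prongR far',352.5,160,.244),('prongR near',352.7,178,.244),('base nl',310.5,201.5,.01),('base nr',349,201.5,.01),('base fl',310.5,155.5,.01)):
    print(t,ray(b,u,v,z))
Q=pts(a)
for z0,z1 in((.2705,.30),(.235,.262)):
  m=(Q[...,2]>z0)&(Q[...,2]<z1)&(Q[...,0]>.48)&(Q[...,0]<.66)&(Q[...,1]>-.32)&(Q[...,1]<-.1)
  print(np.c_[np.argwhere(m)[:,::-1],(Q[m]*1000).round()][::3].astype(int).tolist())
E
```

```text
160 [np.int64(328), np.int64(329), np.int64(330), np.int64(331), np.int64(332)] [np.int64(352), np.int64(353), np.int64(355), np.int64(356), np.int64(357)] [98, 104, 157, 160, 67, 156, 165, 67, 66, 71, 66, 60, 61, 62, 75, 89, 87, 84, 84, 87, 85, 80, 89, 135, 166, 144, 183, 194, 149, 118, 159, 159, 119, 160, 161, 165, 163]
161 [np.int64(328), np.int64(329), np.int64(330), np.int64(331), np.int64(332)] [np.int64(352), np.int64(353), np.int64(356), np.int64(357)] [99, 104, 179, 181, 66, 155, 167, 67, 65, 64, 55, 52, 51, 50, 53, 64, 67, 73, 84, 88, 85, 87, 88, 134, 174, 150, 186, 195, 154, 142, 185, 188, 136, 166, 162, 162, 163]
162 [np.int64(328), np.int64(329), np.int64(330), np.int64(331), np.int64(332)] [np.int64(352), np.int64(353), np.int64(356), np.int64(357)] [100, 111, 183, 181, 57, 158, 166, 67, 64, 57, 56, 51, 52, 48, 47, 52, 47, 53, 66, 62, 71, 85, 87, 135, 169, 143, 178, 196, 154, 139, 186, 191, 139, 161, 162, 157, 162]
163 [np.int64(328), np.int64(329), np.int64(330), np.int64(331), np.int64(332)] [np.int64(352), np.int64(353), np.int64(356), np.int64(357)] [95, 99, 178, 18
[... 6376 characters left out ...]
 [282, 121, 584, -168, 248], [285, 121, 580, -183, 242], [294, 121, 537, -180, 261], [284, 122, 576, -171, 246], [287, 122, 561, -169, 253], [290, 122, 545, -165, 262], [294, 122, 537, -181, 256], [286, 123, 565, -168, 247], [289, 123, 554, -172, 249], [292, 123, 540, -171, 256], [295, 123, 538, -189, 248], [288, 124, 557, -171, 245], [291, 124, 537, -160, 258], [294, 124, 538, -183, 247], [299, 124, 516, -184, 254], [292, 125, 535, -165, 252], [295, 125, 533, -183, 244], [299, 125, 513, -180, 254], [292, 126, 539, -172, 242], [295, 126, 533, -184, 239], [298, 126, 518, -182, 246], [291, 127, 540, -167, 240], [297, 127, 522, -180, 241], [290, 128, 540, -160, 239], [290, 129, 539, -159, 236]]
```

The hook crop shows tips near top-view pixels (332,182) and (353.7,182), and plates along rows 174–176. That gives a hook yaw of about 0°, centre line y≈-0.225 and pad face x≈0.538. The ring is at about (0.491, 0.208), axis yaw 13°, top at 0.2277. I'll move above it now.

>>> play_rows:
  series:
    - [100,0,0,-0.05,0]
    - [100,0,0,-0.11,0]
    - [100,-0.533,0.657,-0.11,-78.3]
    - [100,-0.533,0.657,-0.11,-78.3]
    - [100,-0.533,0.657,-0.11,-78.3]
    - [100,-0.533,0.657,-0.11,-78.3]
    - [100,-0.533,0.657,-0.11,-78.3]
    - [100,-0.533,0.657,-0.11,-78.3]
    - [100,-0.533,0.657,-0.11,-78.3]
    - [100,-0.533,0.657,-0.11,-78.3]

```text
clock: 1.1
tool_pos: [0.381, -0.2236, 0.3968]
orientation: [-180.0, 0.0, -86.2]
force: [2.3, -0.2, 1.0]
opening: 0.0877
```

```bash
cat > d.py <<'E'
import sys,numpy as np
from plant import get_obs
o=get_obs();p=o['tool_pos'];y=np.radians(o['orientation'][2])
print('t',o['clock'],'p',p.round(4),'rpy',o['orientation'].round(2),'F',o['force'].round(2),'open',round(o['opening'],4),'j',o['joint_pos'].round(1))
if len(sys.argv)>3:
    t=np.array([float(v) for v in sys.argv[1:4]]);d=t-p
    c,s=np.cos(y),np.sin(y)
    print('dx %.4f dy %.4f dz %.4f'%(c*d[0]+s*d[1],s*d[0]-c*d[1],-d[2]))
    if len(sys.argv)>4:print('spin',-(float(sys.argv[4])-np.degrees(y)))
E
python3 d.py 0.491 0.208 0.34 -77
```

```text
t 1.1 p [ 0.381  -0.2236  0.3968] rpy [-1.7998e+02  1.0000e-02 -8.6170e+01] F [ 2.31 -0.22  0.99] open 0.0877 j [ -4.7  -5.5 -16.4  -0.  -79.    8.5]
dx -0.4233 dy -0.1385 dz 0.0568
spin -9.171812836668977
```

>>> play_rows:
  series:
    - [100,-0.4,-0.13,0.03,-9.2]
    - [100,-0.4,-0.13,0.03,-9.2]
    - [100,-0.4,-0.13,0.03,-9.2]
    - [100,-0.4,-0.13,0.03,-9.2]
    - [100,-0.4,-0.13,0.03,-9.2]
    - [100,-0.4,-0.13,0.03,-9.2]
    - [100,-0.4,-0.13,0.03,-9.2]
    - [100,-0.4,-0.13,0.03,-9.2]
    - [100,-0.4,-0.13,0.03,-9.2]
    - [100,-0.4,-0.13,0.03,-9.2]

```text
clock: 2.1
tool_pos: [0.4869, 0.1842, 0.3654]
orientation: [179.9, -0.1, -77.2]
force: [-0.9, -0.1, -0.2]
opening: 0.0871
```

>>> play_rows:
  series:
    - [100,0,0,0,0]
    - [100,0,0,0,0]
    - [100,0,0,0,0]

```text
clock: 2.4
tool_pos: [0.4866, 0.1806, 0.3673]
orientation: [-180.0, 0.0, -77.4]
force: [-0.1, -0.4, 0.1]
opening: 0.0874
```

```bash
python3 d.py 0.491 0.208 0.34 -77
python3 - <<'E'
from h import *
from plant import snapshot
s=snapshot('side');pickle.dump(s,open('s1.pkl','wb'))
cv2.imwrite('pics/s1.png',cv2.resize(s['frame'][130:270,170:330,::-1],None,fx=4,fy=4,interpolation=2))
E
```

```text
t 2.4 p [0.4866 0.1806 0.3673] rpy [-1.7997e+02  2.0000e-02 -7.7370e+01] F [-0.09 -0.42  0.1 ] open 0.0874 j [ 42.1   3.3 -11.7   0.  -75.  -29.4]
dx -0.0257 dy -0.0103 dz 0.0273
spin -0.37482534750721186
```

View pics/s1.png

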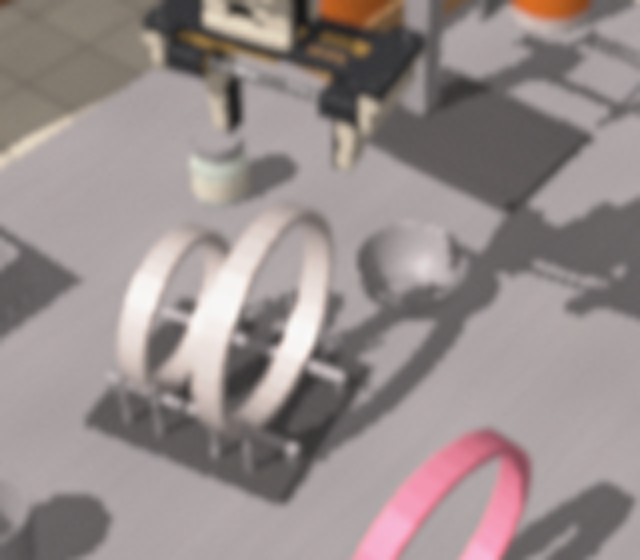

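>>> play_rows:
  series:
    - [100,-0.026,-0.01,0,-0.4]
    - [100,-0.026,-0.01,0,-0.4]
    - [100,-0.026,-0.01,0.03,-0.4]
    - [100,-0.026,-0.01,0.06,-0.4]
    - [100,-0.026,-0.01,0.08,-0.4]
    - [100,-0.026,-0.01,0.097,-0.4]
    - [100,-0.026,-0.01,0.097,-0.4]
    - [100,-0.026,-0.01,0.097,-0.4]

```text
clock: 3.25
tool_pos: [0.491, 0.2088, 0.2706]
orientation: [-180.0, -0.0, -76.9]
force: [0.7, 0.1, -0.5]
opening: 0.0878
```

```bash
python3 d.py 0.491 0.208 0.27 -77
python3 - <<'E'
from h import *
from plant import snapshot
s=snapshot('side');pickle.dump(s,open('s2.pkl','wb'))
A=cv2.resize(s['frame'][130:270,170:300,::-1],None,fx=3,fy=3,interpolation=2)
s=snapshot('top');pickle.dump(s,open('t2.pkl','wb'))
B=cv2.resize(s['frame'][120:260,180:310,::-1],None,fx=3,fy=3,interpolation=2)
cv2.imwrite('pics/s2.png',np.hstack([A,B]))
E
```

```text
t 3.25 p [0.491  0.2088 0.2706] rpy [-1.7998e+02 -1.0000e-02 -7.6930e+01] F [ 0.68  0.09 -0.47] open 0.0878 j [ 44.1   8.1 -19.    0.  -62.9 -31.1]
dx 0.0008 dy 0.0002 dz 0.0006
spin 0.07398444117841052
```

View pics/s2.png

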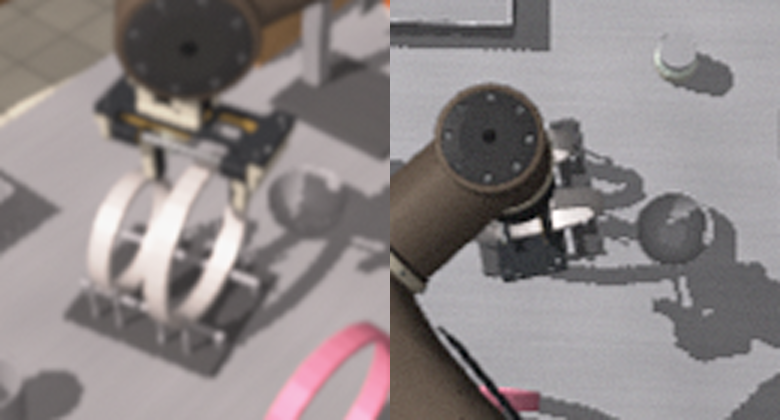

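The fingers straddle the larger ring's top (side view, about (205,180)). Closing now.

>>> play_rows:
  series:
    - [50,0,0,0,0]
    - [30,0,0,0,0]
    - [10,0,0,0,0]
    - [10,0,0,0,0]
    - [0,0,0,0,0]
    - [0,0,0,0,0]
    - [0,0,0,0,0]

```text
clock: 4.05
tool_pos: [0.4907, 0.2093, 0.2698]
orientation: [180.0, -0.0, -76.9]
force: [-0.3, -1.9, 1.0]
opening: 0.0377
```

```bash
python3 d.py
```

```text
t 4.05 p [0.4907 0.2093 0.2698] rpy [179.99  -0.   -76.9 ] F [-0.31 -1.87  1.02] open 0.0377 j [ 44.2   8.2 -19.   -0.  -62.8 -31.1]
```

>>> play_rows:
  series:
    - [0,0,0,0,0]
    - [0,0,0,0,0]
    - [0,0,0,0,0]
    - [0,0,0,0,0]

```text
clock: 4.45
tool_pos: [0.4907, 0.2093, 0.2699]
orientation: [180.0, -0.0, -76.9]
force: [1.0, -0.1, 0.0]
opening: 0.0238
```

```bash
python3 d.py
```

```text
t 4.45 p [0.4907 0.2093 0.2699] rpy [180.   -0.  -76.9] F [ 0.98 -0.06  0.  ] open 0.0238 j [ 44.2   8.2 -19.   -0.  -62.8 -31.1]
```

>>> play_rows:
  series:
    - [0,0,0,-0.01,0]
    - [0,0,0,-0.03,0]
    - [0,0,0,-0.05,0]
    - [0,0,0,-0.08,0]
    - [0,0,0,-0.11,0]
    - [0,0,0,-0.14,0]
    - [0,0,0,-0.16,0]
    - [0,0,0,-0.16,0]
    - [0,0,0,-0.16,0]
    - [0,0,0,-0.16,0]

```text
clock: 5.45
tool_pos: [0.4901, 0.2091, 0.4282]
orientation: [179.8, -0.0, -76.9]
force: [-0.2, 0.1, -3.5]
opening: 0.0235
```

```bash
python3 d.py 0.44 -0.225 0.36 -90
python3 - <<'E'
from h import *
from plant import snapshot
s=snapshot('side');pickle.dump(s,open('s3.pkl','wb'))
A=cv2.resize(s['frame'][60:270,170:340,::-1],None,fx=3,fy=3,interpolation=2)
cv2.imwrite('pics/s3.png',A)
E
```

```text
t 5.45 p [0.4901 0.2091 0.4282] rpy [ 1.7985e+02 -4.0000e-02 -7.6910e+01] F [-0.22  0.07 -3.52] open 0.0235 j [ 44.2   3.6  -3.6  -0.  -82.9 -31.1]
dx 0.4114 dy 0.1472 dz 0.0682
spin 13.092468029390318
```

View pics/s3.png

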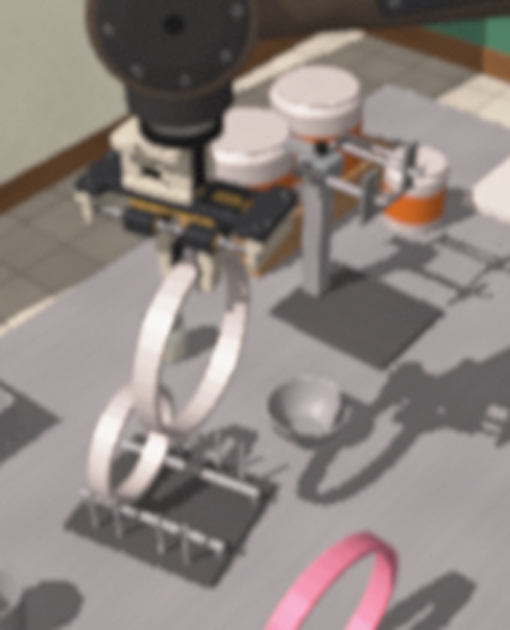

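Ring lifted clear (side-crop (195,350)), small ring left standing. Now across to in front of the hook.

>>> play_rows:
  series:
    - [0,0.1,0.037,0,3]
    - [0,0.2,0.074,0.02,7]
    - [0,0.41,0.147,0.04,13.1]
    - [0,0.41,0.147,0.04,13.1]
    - [0,0.41,0.147,0.04,13.1]
    - [0,0.41,0.147,0.04,13.1]
    - [0,0.41,0.147,0.04,13.1]
    - [0,0.41,0.147,0.04,13.1]
    - [0,0.41,0.147,0.04,13.1]
    - [0,0.41,0.147,0.04,13.1]

```text
clock: 6.5
tool_pos: [0.4389, -0.227, 0.3879]
orientation: [179.8, -0.0, -90.3]
force: [-1.0, -0.7, -3.4]
opening: 0.0231
```

>>> play_rows:
  series:
    - [0,0,0,0,0]
    - [0,0,0,0,0]
    - [0,0,0,0,0]
    - [0,0,0,0,0]

```text
clock: 6.9
tool_pos: [0.4407, -0.2225, 0.39]
orientation: [-180.0, 0.0, -89.9]
force: [0.3, 0.9, -4.2]
opening: 0.0235
```

```bash
python3 d.py 0.45 -0.225 0.33 -89.7
python3 - <<'E'
from h import *
from plant import snapshot
s=snapshot('side');pickle.dump(s,open('s4.pkl','wb'))
A=cv2.resize(s['frame'][60:230,220:390,::-1],None,fx=3,fy=3,interpolation=2)
s=snapshot('top');pickle.dump(s,open('t4.pkl','wb'))
B=cv2.resize(s['frame'][100:270,280:430,::-1],None,fx=3,fy=3,interpolation=2)
cv2.imwrite('pics/s4.png',np.hstack([A[:,:400],B[:,:400]]))
E
```

```text
t 6.9 p [ 0.4407 -0.2225  0.39  ] rpy [-179.98    0.    -89.91] F [ 0.32  0.88 -4.19] open 0.0235 j [ -3.9   0.2 -12.   -0.  -77.8   4. ]
dx 0.0025 dy -0.0093 dz 0.0600
spin -0.2062308482725399
```

View pics/s4.png

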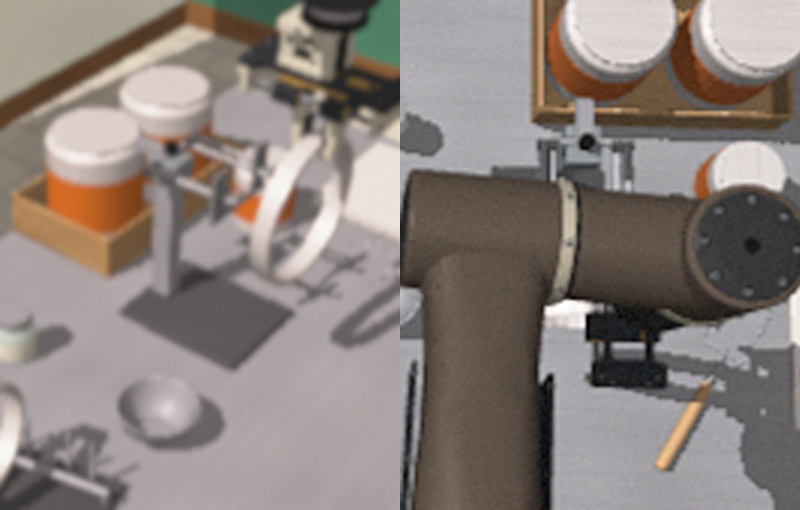

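Run:
```python
from h import *
from scipy.optimize import least_squares
s=load('s4.pkl');X=pts(s)
m=(abs(X[...,0]-.4405)<.02)&(abs(X[...,1]+.225)<.13)&(X[...,2]>.12)&(X[...,2]<.33)
q=X[m]
# faces: take points with x near -x face (camera sees outer surface on +y, inner on -y)
ru=lambda p,Y,Z:np.hypot(Y-p[0],Z-p[1])
o=q[(q[:,1]>-.225)&(q[:,2]<.32)];i=q[(q[:,1]<-.25)]
f=lambda p:np.r_[ru(p,o[:,1],o[:,2])-.1,ru(p,i[:,1],i[:,2])-.092]
r=least_squares(f,[-.225,.248],loss='soft_l1',f_scale=.002)
print(r.x,len(o),len(i),np.median(abs(f(r.x))))
for z0 in np.arange(.15,.31,.02):
    w=q[abs(q[:,2]-z0)<.01]; print(round(z0,2),np.percentile(w[:,0],[3,50,97]).round(4))
for lo,hi in((-.33,-.27),(-.27,-.2),(-.2,-.12)):
    w=q[(q[:,1]>lo)&(q[:,1]<hi)];print(lo,np.percentile(w[:,0],[3,50,97]).round(4))
```

```text
[-0.21969789  0.24828326] 289 252 0.001985336076656352
0.15 [0.43   0.4386 0.453 ]
0.17 [0.4294 0.4405 0.4536]
0.19 [0.429  0.4391 0.4527]
0.21 [0.4289 0.4389 0.4534]
0.23 [0.4288 0.4396 0.4536]
0.25 [0.4289 0.4401 0.4524]
0.27 [0.4277 0.437  0.451 ]
0.29 [0.4274 0.4364 0.4501]
-0.33 [0.4279 0.4382 0.4529]
-0.27 [0.4278 0.4404 0.4534]
-0.2 [0.4274 0.437  0.4522]
```

>>> play_rows:
  series:
    - [0,0.0045,-0.01,0.02,-0.2]
    - [0,0.0045,-0.02,0.04,-0.2]
    - [0,0.0045,-0.029,0.059,-0.2]
    - [0,0.0045,-0.029,0.059,-0.2]
    - [0,0.0045,-0.029,0.059,-0.2]
    - [0,0.0045,-0.029,0.059,-0.2]
    - [0,0.0045,-0.029,0.059,-0.2]
    - [0,0.0045,-0.029,0.059,-0.2]

```text
clock: 7.8
tool_pos: [0.4694, -0.2279, 0.3318]
orientation: [-179.9, -0.0, -89.8]
force: [0.4, 0.2, -3.3]
opening: 0.0237
```

```bash
python3 d.py 0.51 -0.227 0.331 -89.7;  python3 - <<'E'
from h import *
from plant import snapshot
s=snapshot('side');pickle.dump(s,open('s5.pkl','wb'))
A=cv2.resize(s['frame'][80:200,230:360,::-1],None,fx=5,fy=5,interpolation=2)
cv2.imwrite('pics/s5.png',A)
E
```

```text
t 7.8 p [ 0.4694 -0.2279  0.3318] rpy [-1.7991e+02 -1.0000e-02 -8.9800e+01] F [ 0.37  0.16 -3.27] open 0.0237 j [ -4.3   4.5 -14.9   0.  -70.5   4.5]
dx -0.0008 dy -0.0406 dz 0.0008
spin -0.10393288568108972
```

View pics/s5.png

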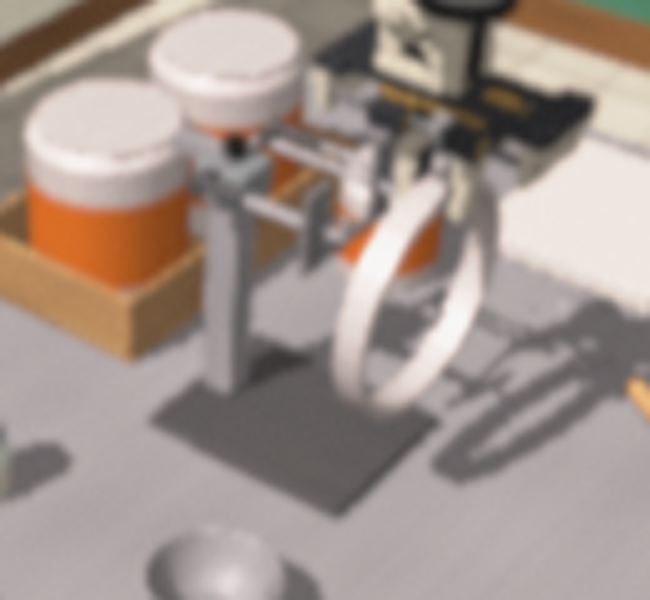

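>>> play_rows:
  series:
    - [0,-0.0005,-0.01,0,0]
    - [0,-0.0005,-0.02,0,0]
    - [0,-0.0005,-0.03,0,0]
    - [0,-0.0005,-0.038,0,0]
    - [0,-0.0005,-0.043,0,0]
    - [0,-0.0005,-0.045,0,0]
    - [0,-0.0005,-0.045,0,0]
    - [0,-0.0005,-0.045,0,0]

```text
clock: 8.65
tool_pos: [0.5142, -0.2272, 0.3309]
orientation: [180.0, 0.0, -89.8]
force: [-0.1, 0.4, -3.1]
opening: 0.0238
```

```bash
python3 d.py;  python3 - <<'E'
from h import *
from plant import snapshot
s=snapshot('side');pickle.dump(s,open('s6.pkl','wb'))
A=cv2.resize(s['frame'][80:200,230:360,::-1],None,fx=5,fy=5,interpolation=2)
cv2.imwrite('pics/s6.png',A)
E
```

```text
t 8.65 p [ 0.5142 -0.2272  0.3309] rpy [179.99   0.   -89.81] F [-0.1   0.45 -3.09] open 0.0238 j [ -3.9   8.6 -10.3  -0.  -71.1   4.1]
```

View pics/s6.png

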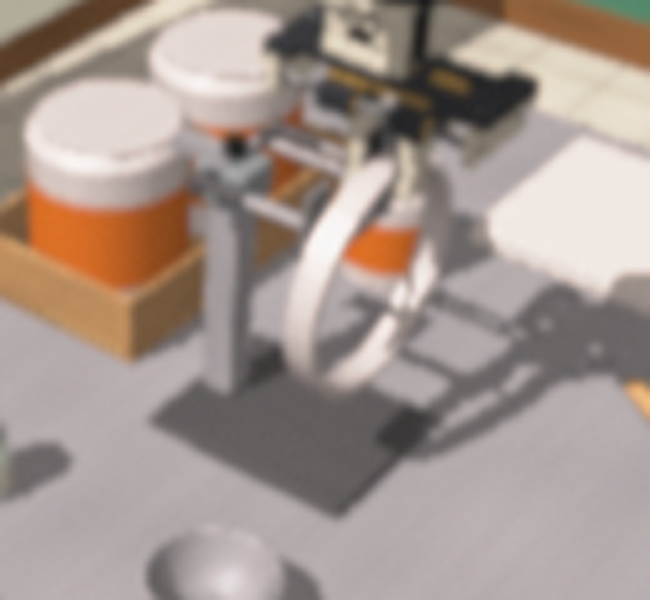

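>>> play_rows:
  series:
    - [0,0,-0.003,0,0]
    - [0,0,-0.006,0,0]
    - [0,0,-0.008,0,0]
    - [0,0,-0.008,0,0]
    - [0,0,-0.008,0,0]

```text
clock: 9.2
tool_pos: [0.5225, -0.2272, 0.3308]
orientation: [180.0, 0.0, -89.8]
force: [-0.3, 0.3, -2.7]
opening: 0.0235
```

>>> play_rows:
  series:
    - [0,0,-0.002,0,0]
    - [0,0,-0.003,0,0]
    - [0,0,-0.003,0,0]
    - [0,0,-0.003,0,0]

```text
clock: 9.6
tool_pos: [0.5255, -0.2272, 0.3309]
orientation: [180.0, 0.0, -89.8]
force: [-0.5, 0.5, -4.1]
opening: 0.0234
```

```bash
python3 d.py;python3 d.py
```

```text
t 9.6 p [ 0.5255 -0.2272  0.3309] rpy [180.    0.  -89.8] F [-0.52  0.51 -4.09] open 0.0234 j [ -3.8   9.6  -9.1   0.  -71.3   4. ]
t 9.6 p [ 0.5255 -0.2272  0.3309] rpy [180.    0.  -89.8] F [-0.52  0.51 -4.09] open 0.0234 j [ -3.8   9.6  -9.1   0.  -71.3   4. ]
```

>>> play_rows:
  series:
    - [0,0,-0.001,0,0]
    - [0,0,-0.002,0,0]
    - [0,0,-0.002,0,0]
    - [0,0,-0.002,0,0]

```text
clock: 10.0
tool_pos: [0.5273, -0.2272, 0.3308]
orientation: [180.0, -0.0, -89.8]
force: [-1.1, 0.1, -3.3]
opening: 0.0235
```

>>> play_rows:
  series:
    - [0,0,-0.001,0,0]
    - [0,0,-0.002,0,0]
    - [0,0,-0.002,0,0]
    - [0,0,-0.002,0,0]

```text
clock: 10.4
tool_pos: [0.5293, -0.2272, 0.3308]
orientation: [180.0, -0.0, -89.8]
force: [-3.5, -1.2, -3.0]
opening: 0.0234
```

>>> play_rows:
  series:
    - [0,0,-0.001,0,0]
    - [0,0,-0.002,0,0]
    - [0,0,-0.002,0,0]
    - [0,0,-0.002,0,0]

```text
clock: 10.8
tool_pos: [0.5313, -0.2272, 0.3308]
orientation: [180.0, -0.0, -89.8]
force: [-3.4, -0.2, -2.2]
opening: 0.0235
```

>>> play_rows:
  series:
    - [0,0,-0.001,0,0]
    - [0,0,-0.002,0,0]
    - [0,0,-0.003,0,0]
    - [0,0,-0.004,0,0]
    - [0,0,-0.004,0,0]
    - [0,0,-0.004,0,0]

```text
clock: 11.4
tool_pos: [0.5351, -0.2272, 0.3308]
orientation: [179.9, 0.0, -89.8]
force: [-6.1, -0.7, -1.6]
opening: 0.0238
```

>>> play_rows:
  series:
    - [0,0,-0.001,0,0]
    - [0,0,-0.002,0,0]
    - [0,0,-0.002,0,0]
    - [0,0,-0.002,0,0]

```text
clock: 11.8
tool_pos: [0.5369, -0.2272, 0.3308]
orientation: [179.9, 0.0, -89.8]
force: [-6.8, -0.4, -0.7]
opening: 0.0237
```

>>> play_rows:
  series:
    - [0,0,0,0,0]

```text
clock: 11.9
tool_pos: [0.5369, -0.2272, 0.3308]
orientation: [179.9, 0.0, -89.8]
force: [-6.2, -0.5, -2.0]
opening: 0.0239
```

>>> play_rows:
  series:
    - [0,0,0,0,0]

```text
clock: 12.0
tool_pos: [0.5369, -0.2272, 0.3308]
orientation: [179.9, 0.0, -89.8]
force: [-6.6, 0.2, -1.3]
opening: 0.0237
```

>>> play_rows:
  series:
    - [0,0,0,0,0]

```text
clock: 12.1
tool_pos: [0.5369, -0.2272, 0.3308]
orientation: [179.9, 0.0, -89.8]
force: [-6.5, -0.6, -1.7]
opening: 0.0236
```

>>> play_rows:
  series:
    - [0,0,-0.001,0,0]
    - [0,0,-0.002,0,0]
    - [0,0,-0.002,0,0]
    - [0,0,-0.002,0,0]

```text
clock: 12.5
tool_pos: [0.5387, -0.2271, 0.3309]
orientation: [179.9, 0.0, -89.8]
force: [-6.7, -0.8, -0.0]
opening: 0.0235
```

```bash
python3 d.py;  python3 - <<'E'
from h import *
from plant import snapshot
s=snapshot('side');pickle.dump(s,open('s7.pkl','wb'))
A=cv2.resize(s['frame'][90:165,260:335,::-1],None,fx=8,fy=8,interpolation=2)
cv2.imwrite('pics/s7.png',A)
X=pts(s)
m=(abs(X[...,0]-.539)<.022)&(abs(X[...,1]+.225)<.13)&(X[...,2]>.07)&(X[...,2]<.2)
q=X[m]
for z0 in np.arange(.09,.21,.02):
    w=q[abs(q[:,2]-z0)<.01]; print(round(z0,2),len(w),np.percentile(w[:,0],[3,50,97]).round(4))
E
python3 d.py
```

```text
t 12.5 p [ 0.5387 -0.2271  0.3309] rpy [ 1.7989e+02  1.0000e-02 -8.9810e+01] F [-6.74 -0.82 -0.01] open 0.0235 j [ -3.7  10.8  -7.6   0.  -71.7   3.9]
0.09 64 [0.5259 0.5367 0.5513]
0.11 71 [0.5241 0.5364 0.5502]
0.13 50 [0.5256 0.5357 0.5501]
0.15 45 [0.5258 0.5363 0.5517]
0.17 49 [0.5248 0.5375 0.5495]
0.19 56 [0.5247 0.5353 0.5496]
t 12.55 p [ 0.5387 -0.2272  0.3308] rpy [179.89   0.   -89.81] F [-6.84 -0.35 -0.17] open 0.0234 j [ -3.7  10.8  -7.6   0.  -71.7   3.9]
```

View pics/s7.png

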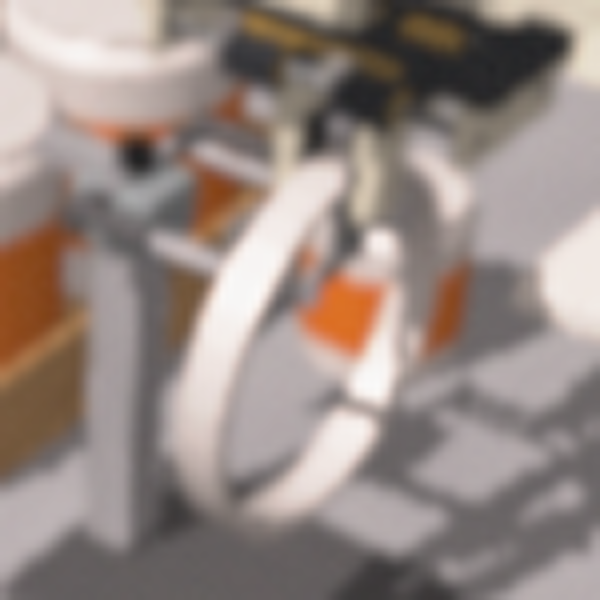

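>>> play_rows:
  series:
    - [0,0,0,0.002,0]
    - [0,0,0,0.004,0]
    - [0,0,0,0.006,0]
    - [0,0,0,0.008,0]
    - [0,0,0,0.008,0]

```text
clock: 13.05
tool_pos: [0.5386, -0.2271, 0.3227]
orientation: [179.9, 0.0, -89.8]
force: [-8.6, 0.9, -1.6]
opening: 0.0238
```

>>> play_rows:
  series:
    - [0,0,0,0.002,0]
    - [0,0,0,0.004,0]
    - [0,0,0,0.006,0]
    - [0,0,0,0.006,0]

```text
clock: 13.45
tool_pos: [0.5386, -0.2272, 0.3166]
orientation: [179.9, 0.0, -89.8]
force: [-7.8, -0.9, -2.2]
opening: 0.0237
```

>>> play_rows:
  series:
    - [0,0,0,0.002,0]
    - [0,0,0,0.004,0]
    - [0,0,0,0.006,0]
    - [0,0,0,0.006,0]

```text
clock: 13.85
tool_pos: [0.5386, -0.2271, 0.3106]
orientation: [179.9, 0.0, -89.8]
force: [-7.0, -0.8, -1.6]
opening: 0.0237
```

>>> play_rows:
  series:
    - [0,0,0,0.001,0]
    - [0,0,0,0.002,0]
    - [0,0,0,0.002,0]

```text
clock: 14.15
tool_pos: [0.5386, -0.2272, 0.3088]
orientation: [179.9, 0.0, -89.8]
force: [-6.8, -0.4, -0.9]
opening: 0.0238
```

>>> play_rows:
  series:
    - [0,0,0,0.001,0]
    - [0,0,0,0.001,0]
    - [0,0,0,0.001,0]

```text
clock: 14.45
tool_pos: [0.5386, -0.2272, 0.3078]
orientation: [179.9, 0.0, -89.8]
force: [-6.8, -0.9, -1.0]
opening: 0.0235
```

Past the tips with the pad still pressed. Now small steps down to feel for the prongs.

>>> play_rows:
  series:
    - [0,0,0,0.001,0]
    - [0,0,0,0.001,0]
    - [0,0,0,0.001,0]

```text
clock: 14.75
tool_pos: [0.5386, -0.2272, 0.3068]
orientation: [179.9, 0.0, -89.8]
force: [-7.4, -0.4, -0.6]
opening: 0.0234
```

>>> play_rows:
  series:
    - [0,0,0,0.001,0]
    - [0,0,0,0.001,0]
    - [0,0,0,0.001,0]

```text
clock: 15.05
tool_pos: [0.5388, -0.2272, 0.3062]
orientation: [179.9, -0.0, -89.8]
force: [-7.4, -0.4, 0.5]
opening: 0.0237
```

>>> play_rows:
  series:
    - [0,0,0,0.001,0]
    - [0,0,0,0.001,0]
    - [0,0,0,0.001,0]

```text
clock: 15.35
tool_pos: [0.5388, -0.2272, 0.3061]
orientation: [180.0, -0.0, -89.8]
force: [-9.2, 1.7, 5.8]
opening: 0.0233
```

```bash
python3 d.py;  python3 - <<'E'
from h import *
from plant import snapshot,get_obs
from scipy.optimize import least_squares
print(get_obs()['moment'])
s=snapshot('side');pickle.dump(s,open('s8.pkl','wb'))
A=cv2.resize(s['frame'][95:165,260:330,::-1],None,fx=8,fy=8,interpolation=2)
cv2.imwrite('pics/s8.png',A)
X=pts(s)
m=(abs(X[...,0]-.539)<.02)&(abs(X[...,1]+.225)<.115)&(X[...,2]>.05)&(X[...,2]<.2)
q=X[m]
ru=lambda p,Y,Z:np.hypot(Y-p[0],Z-p[1])
f=lambda p:np.minimum(abs(ru(p,q[:,1],q[:,2])-.1),abs(ru(p,q[:,1],q[:,2])-.092))
r=least_squares(f,[-.225,.164],loss='soft_l1',f_scale=.002);print(r.x,np.median(f(r.x)),len(q))
print(get_obs()['moment'],get_obs()['force'])
E
```

```text
t 15.35 p [ 0.5388 -0.2272  0.3061] rpy [ 1.7996e+02 -3.0000e-02 -8.9790e+01] F [-9.24  1.67  5.83] open 0.0233 j [ -3.7  11.6  -9.9   0.  -68.6   3.9]
[0.52043703 3.67538924 0.18193155]
[-0.22317319  0.16243785] 0.0015855724383433897 392
[0.60565303 3.65981869 0.20418432] [-9.74650191  1.17750589  7.02240424]
```

View pics/s8.png

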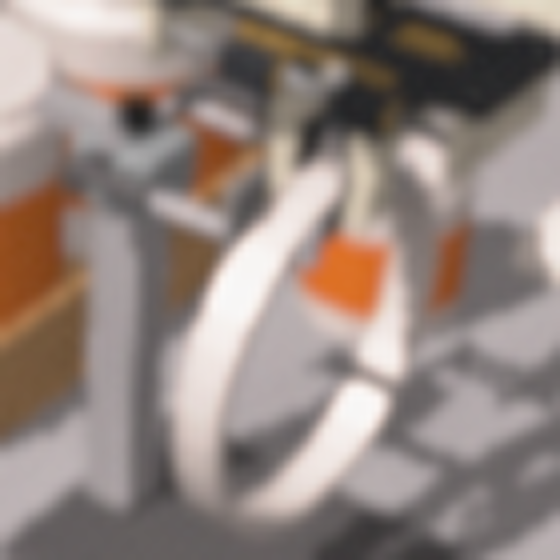

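Left (+y) prong took the load first (Mx and Fy both positive). I'll ease up 1 mm, shift 1.5 mm towards +y and lower again.

>>> play_rows:
  series:
    - [0,0,0,-0.001,0]
    - [0,0,0,-0.0015,0]
    - [0,-0.0015,0,-0.0015,0]
    - [0,-0.0015,0,-0.0015,0]

```text
clock: 15.8
tool_pos: [0.5386, -0.2262, 0.3063]
orientation: [179.9, -0.0, -89.8]
force: [-7.6, -3.8, -1.6]
opening: 0.0233
```

```bash
python3 d.py;  python3 -c "
from plant import get_obs
print(get_obs()['moment'])"
```

```text
t 15.8 p [ 0.5386 -0.2262  0.3063] rpy [ 1.7987e+02 -5.0000e-02 -8.9820e+01] F [-7.64 -3.75 -1.58] open 0.0233 j [ -3.6  11.6  -9.9   0.1 -68.7   3.7]
[-1.21451238  2.85582396  0.18965631]
```

>>> play_rows:
  series:
    - [0,0,0,0.001,0]
    - [0,0,0,0.001,0]
    - [0,0,0,0.001,0]

```text
clock: 16.1
tool_pos: [0.5386, -0.2262, 0.3061]
orientation: [179.9, -0.1, -89.8]
force: [-8.8, -1.7, 3.2]
opening: 0.0235
```

```bash
python3 d.py;  python3 -c "
from plant import get_obs
print(get_obs()['moment'])"
```

```text
t 16.1 p [ 0.5386 -0.2262  0.3061] rpy [ 1.7992e+02 -6.0000e-02 -8.9800e+01] F [-8.83 -1.71  3.25] open 0.0235 j [ -3.6  11.6  -9.9   0.1 -68.6   3.7]
[-0.60025326  3.47122414  0.19132349]
```

>>> play_rows:
  series:
    - [0,0.0008,0,0,0]
    - [0,0.0008,0,0,0]
    - [0,0.0008,0,0,0]

```text
clock: 16.4
tool_pos: [0.5387, -0.2264, 0.3061]
orientation: [179.9, -0.0, -89.8]
force: [-8.8, 1.5, 4.3]
opening: 0.0238
```

```bash
python3 d.py;  python3 -c "
from plant import get_obs
print(get_obs()['moment'])"
```

```text
t 16.4 p [ 0.5387 -0.2264  0.3061] rpy [179.93  -0.   -89.8 ] F [-8.82  1.54  4.26] open 0.0238 j [ -3.6  11.6  -9.9   0.  -68.6   3.8]
[0.62713618 3.55029993 0.16833503]
```

Lateral force swings while y hardly moves, so the rim is now cradled on both prongs. I'll centre it, then ease back slightly so the pad doesn't snap the ring onto the tips when I let go.

>>> play_rows:
  series:
    - [0,-0.0004,0,0,0]
    - [0,-0.0004,0,0,0]
    - [0,-0.0004,0.0005,0,0]
    - [0,-0.0004,0.001,0,0]
    - [0,-0.0004,0.0015,0,0]
    - [0,-0.0004,0.0015,0,0]

```text
clock: 17.0
tool_pos: [0.5384, -0.2263, 0.3061]
orientation: [-179.9, -0.0, -89.8]
force: [-3.2, -0.4, 1.8]
opening: 0.0234
```

```bash
python3 d.py;  python3 -c "
from plant import get_obs
print(get_obs()['moment'])"
```

```text
t 17.0 p [ 0.5384 -0.2263  0.3061] rpy [-1.7992e+02 -4.0000e-02 -8.9790e+01] F [-3.23 -0.42  1.8 ] open 0.0234 j [ -3.6  11.5 -10.    0.  -68.4   3.8]
[-0.49109481  1.75620653  0.21411092]
```

>>> play_rows:
  series:
    - [0,0,0.0005,0,0]
    - [0,0,0.0005,0,0]
    - [0,0,0.0005,0,0]

```text
clock: 17.3
tool_pos: [0.5381, -0.2262, 0.3061]
orientation: [-179.9, -0.0, -89.8]
force: [-2.1, -1.7, 4.5]
opening: 0.0236
```

>>> play_rows:
  series:
    - [0,0,0,-0.0004,0]
    - [0,0,0,-0.0008,0]
    - [0,0,0,-0.0008,0]
    - [0,0,0,-0.0008,0]

```text
clock: 17.7
tool_pos: [0.5373, -0.2262, 0.3061]
orientation: [180.0, -0.0, -89.8]
force: [-2.6, -4.0, 2.1]
opening: 0.0235
```

```bash
python3 d.py;  python3 -c "
from plant import get_obs
print(get_obs()['moment'])"
```

```text
t 17.7 p [ 0.5373 -0.2262  0.3061] rpy [ 1.7997e+02 -1.0000e-02 -8.9810e+01] F [-2.65 -4.01  2.08] open 0.0235 j [ -3.6  11.4 -10.1   0.  -68.5   3.8]
[-1.41225236  1.42564642  0.1688475 ]
```

>>> play_rows:
  series:
    - [0,0.0005,0,-0.0003,0]
    - [0,0.001,0,-0.0006,0]
    - [0,0.001,0,-0.0006,0]
    - [0,0.001,0,-0.0006,0]

```text
clock: 18.1
tool_pos: [0.537, -0.2265, 0.3061]
orientation: [179.9, 0.1, -89.8]
force: [-4.0, 1.8, -1.1]
opening: 0.0238
```

```bash
python3 d.py;  python3 -c "
from plant import get_obs
print(get_obs()['moment'])"
```

```text
t 18.1 p [ 0.537  -0.2265  0.3061] rpy [ 1.7992e+02  6.0000e-02 -8.9800e+01] F [-3.95  1.82 -1.12] open 0.0238 j [ -3.7  11.5 -10.   -0.1 -68.6   3.9]
[0.84515648 1.90321079 0.12767826]
```

Rim is resting on both prongs with a light load. Letting go in stages.

>>> play_rows:
  series:
    - [0,-0.0004,0,0,0]
    - [0,-0.0004,0,0,0]
    - [29,-0.0004,0,0,0]
    - [31,-0.0004,0,0,0]
    - [33,-0.0004,0,0,0]
    - [36,-0.0004,0,0,0]
    - [40,-0.0004,0,0,0]
    - [40,-0.0004,0,0,0]

```text
clock: 18.9
tool_pos: [0.5382, -0.2268, 0.3073]
orientation: [-179.9, -0.0, -89.8]
force: [0.1, 0.2, -0.6]
opening: 0.0348
```

>>> play_rows:
  series:
    - [50,0,0,0,0]
    - [50,0,0,0,0]
    - [50,0,0,0,0]
    - [50,0,0,0,0]

```text
clock: 19.3
tool_pos: [0.5375, -0.2266, 0.3068]
orientation: [-180.0, -0.0, -89.8]
force: [0.3, -0.3, -0.5]
opening: 0.0442
```

```bash
python3 d.py;  python3 - <<'E'
from h import *
from plant import snapshot,get_obs
s=snapshot('side');pickle.dump(s,open('s9.pkl','wb'))
A=cv2.resize(s['frame'][95:165,260:330,::-1],None,fx=8,fy=8,interpolation=2)
cv2.imwrite('pics/s9.png',A)
E
```

```text
t 19.3 p [ 0.5375 -0.2266  0.3068] rpy [-179.99   -0.    -89.8 ] F [ 0.34 -0.31 -0.5 ] open 0.0442 j [ -3.7  11.4 -10.    0.  -68.6   3.9]
```

View pics/s9.png

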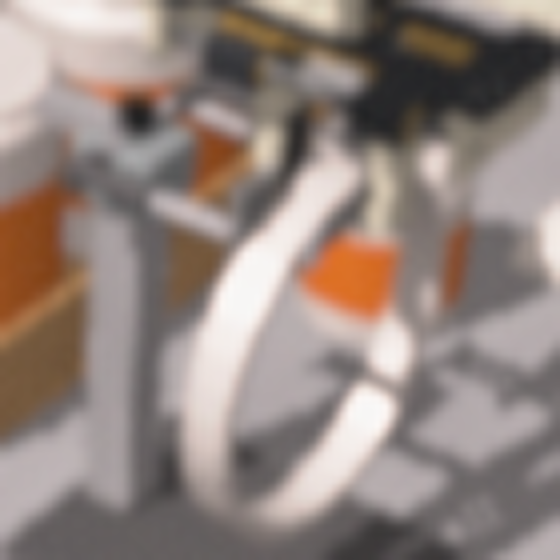

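Ring free between the open fingers and hanging on the prongs. Withdrawing straight up.

>>> play_rows:
  series:
    - [50,0,0,-0.01,0]
    - [50,0,0,-0.025,0]
    - [50,0,0,-0.04,0]
    - [50,0,0,-0.065,0]
    - [50,0,0,-0.1,0]
    - [50,0,0,-0.13,0]
    - [50,0,0,-0.14,0]
    - [50,0,0,-0.14,0]

```text
clock: 20.15
tool_pos: [0.5378, -0.2268, 0.4491]
orientation: [-179.8, -0.0, -89.8]
force: [0.4, -0.4, -0.1]
opening: 0.0436
```

>>> play_rows:
  series:
    - [50,0,0.05,0,0]
    - [50,0,0.1,0,0]
    - [50,0,0.14,0,0]
    - [50,0,0.14,0,0]
    - [50,0,0.14,0,0]
    - [50,0,0.14,0,0]

```text
clock: 20.75
tool_pos: [0.3978, -0.227, 0.446]
orientation: [179.9, 0.0, -89.8]
force: [0.3, 0.6, 0.6]
opening: 0.0438
```

```bash
python3 d.py;  python3 - <<'E'
from h import *
from plant import snapshot,get_obs
from scipy.optimize import least_squares
s=snapshot('side');pickle.dump(s,open('s10.pkl','wb'))
A=cv2.resize(s['frame'][90:165,255:330,::-1],None,fx=5,fy=5,interpolation=2)
X=pts(s)
m=(abs(X[...,0]-.536)<.022)&(abs(X[...,1]+.225)<.115)&(X[...,2]>.05)&(X[...,2]<.2)
q=X[m]
ru=lambda p,Y,Z:np.hypot(Y-p[0],Z-p[1])
f=lambda p:np.minimum(abs(ru(p,q[:,1],q[:,2])-.1),abs(ru(p,q[:,1],q[:,2])-.092))
r=least_squares(f,[-.225,.164],loss='soft_l1',f_scale=.002);print('centre y,z',r.x)
q=X[(abs(X[...,0]-.536)<.025)&(abs(X[...,1]+.225)<.115)&(X[...,2]>.05)&(X[...,2]<.28)]
for z0 in np.arange(.08,.27,.03):
    w=q[abs(q[:,2]-z0)<.015]; print(round(z0,2),np.percentile(w[:,0],[3,50,97]).round(4))
s=snapshot('top');pickle.dump(s,open('t10.pkl','wb'))
B=cv2.resize(s['frame'][135:210,305:380,::-1],None,fx=5,fy=5,interpolation=2)
cv2.imwrite('pics/s10.png',np.hstack([A,B]))
E
```

```text
t 20.75 p [ 0.3978 -0.227   0.446 ] rpy [ 1.7994e+02  2.0000e-02 -8.9800e+01] F [0.33 0.57 0.58] open 0.0438 j [ -5.   -4.3  -9.3  -0.  -85.1   5.2]
centre y,z [-0.22385512  0.16234419]
0.08 [0.5193 0.5293 0.5445]
0.11 [0.5192 0.5321 0.5455]
0.14 [0.5187 0.531  0.5454]
0.17 [0.5202 0.5293 0.5436]
0.2 [0.5202 0.5337 0.5478]
0.23 [0.52   0.532  0.5495]
0.26 [0.5158 0.5365 0.55  ]
```

View pics/s10.png

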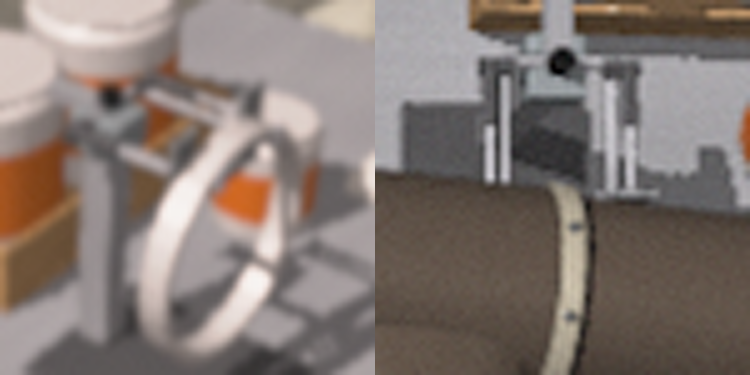

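>>> play_rows:
  series:
    - [50,0.05,0,0,0]
    - [50,0.1,0,0,0]
    - [50,0.15,0,0,0]
    - [50,0.2,0,0,0]
    - [50,0.25,0,0,0]
    - [50,0.3,0,0,0]
    - [50,0.3,0,0,0]
    - [50,0.3,0,0,0]
    - [50,0.3,0,0,0]

```text
clock: 21.75
tool_pos: [0.399, -0.527, 0.4459]
orientation: [179.9, 0.0, -89.8]
force: [0.3, 0.1, 0.1]
opening: 0.0438
```

```bash
python3 d.py;  python3 - <<'E'
from h import *
from plant import snapshot
s=snapshot('side');pickle.dump(s,open('s11.pkl','wb'))
A=cv2.resize(s['frame'][90:165,255:330,::-1],None,fx=5,fy=5,interpolation=2)
t=snapshot('top');pickle.dump(t,open('t11.pkl','wb'))
B=cv2.resize(t['frame'][135:210,305:380,::-1],None,fx=5,fy=5,interpolation=2)
cv2.imwrite('pics/s11.png',np.hstack([A,B]))
cv2.imwrite('pics/t11.png',cv2.resize(t['frame'][...,::-1],None,fx=1.5,fy=1.5))
E
```

```text
t 21.75 p [ 0.399  -0.527   0.4459] rpy [ 1.7994e+02  5.0000e-02 -8.9790e+01] F [0.26 0.12 0.06] open 0.0438 j [-36.   16.4  14.2  -0.  -87.9  36.2]
```

View pics/s11.png

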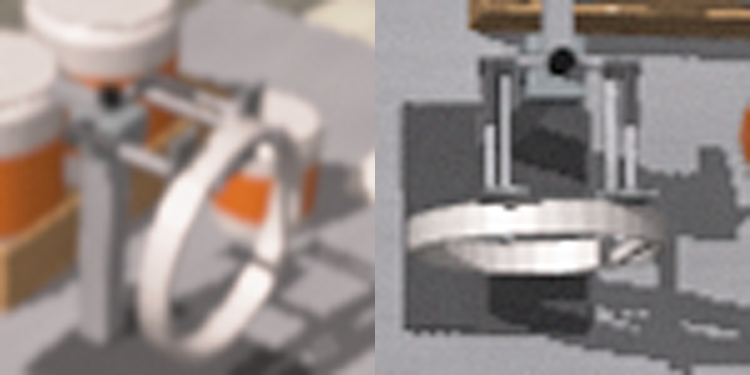

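View pics/t11.png

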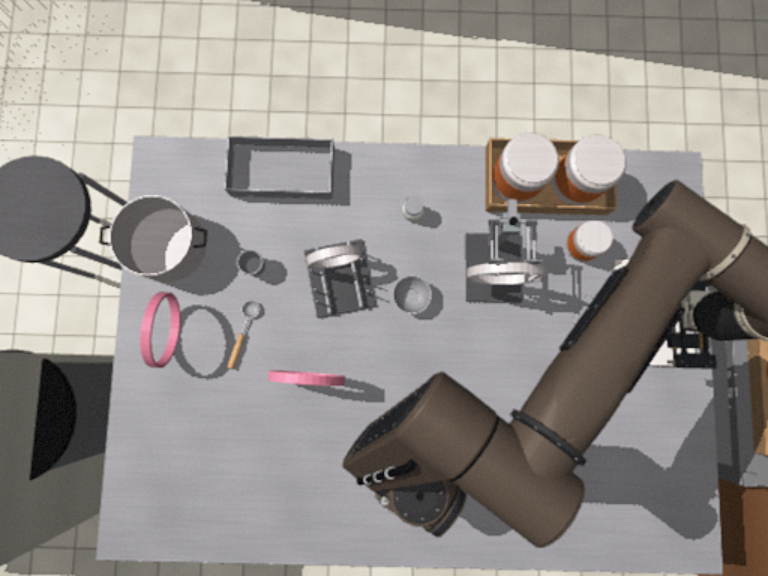

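Run:
```python
from h import *
t=load('t11.pkl');X=pts(t);s=load('s11.pkl');Y=pts(s)
A=cv2.resize(t['frame'][168:196,318:366,::-1],None,fx=8,fy=8,interpolation=0)
B=cv2.resize(s['frame'][100:148,285:325,::-1],None,fx=9,fy=9,interpolation=0)
A=cv2.copyMakeBorder(A,0,432-A.shape[0],0,0,0)
cv2.imwrite('pics/z.png',np.hstack([A,B]))
for v in range(172,192):print(v,' '.join('%3d'%(1000*z) for z in X[v,322:364,2]))
for n,P in(('top',X),('side',Y)):
    q=P[(P[...,2]>.235)&(P[...,2]<.27)&(abs(P[...,1]+.225)<.03)&(abs(P[...,0]-.535)<.03)]
    print(n,len(q),np.percentile(q[:,0],[3,50,97]).round(4),q[:,2].max())
```

```text
172  11  17  11  10  14 270 279 281 276 278 269 273 278 281  16  14  10  18  14   3   5  11   9   5  13   8   0  -3  -1   0 243 243 278  -2 248 248  -1   3  -2  -1  -3   1
173  16  15   9  13 254 274 277 276 280 274 275 275 278 275  16  15  12  15  11  12  10  10   9  12  14  10   0  -1  -3   0 257 273 279 279 278 275 276 279 278 278   0  -3
174  19   8  14 230 256 263 255 259 263 264 264 258 264  14  11  12   7  19  12  11  10  18  15  13  11   9  -2  -2   5 247 266 268 271 270 266 268 273 272 271   0  -7  -3
175  13  12 217 237 239 248 245 249 246 246 254 259 253 256 259 259 261 260 255 259 260 265 262 259 261 260 257 255 255 253 256 253 252 253 250 248 250 248   7  -1   4   0Traceback (most recent call last):
  File "<stdin>", line 7, in <module>
  File "<stdin>", line 7, in <genexpr>
ValueError: cannot convert float NaN to integer
```

View pics/z.png

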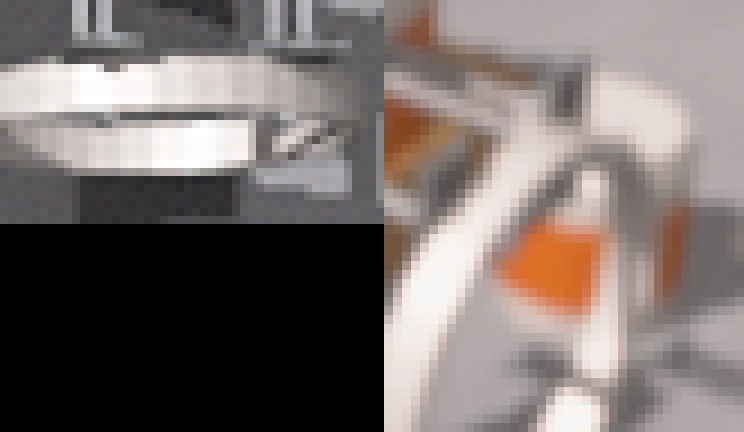

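Run:
```python
from h import *
t=load('t11.pkl');X=pts(t);s=load('s11.pkl');Y=pts(s)
for v in range(174,190):print(v,' '.join('%3.0f'%(1000*z) for z in X[v,322:364,2]))
for n,P in(('top',X),('side',Y)):
    q=P[(P[...,2]>.235)&(P[...,2]<.27)&(abs(P[...,1]+.225)<.03)&(abs(P[...,0]-.535)<.03)]
    print(n,len(q),np.percentile(q[:,0],[3,50,97]).round(4),q[:,2].max())
for y in(-.1846,-.2638): print(proj(t,[.519,y,.26]),proj(s,[.519,y,.26]),proj(s,[.519,y,.245]))
for z in (.244,.26,.262): print(proj(t,[.536,-.1846,z]))
```

```text
174  20   8  15 231 257 263 256 259 264 265 265 259 264  15  11  12   7  20  13  12  11  19  15  13  11   9  -2  -3   5 247 266 269 271 270 266 268 274 273 272  -0  -8  -4
175  14  12 218 237 239 249 246 250 247 246 254 260 254 257 260 260 262 261 255 259 260 265 263 259 262 260 258 255 256 253 257 254 253 254 250 249 251 248   7  -2   4   0
176 230 231 238 241 239 240 251 253 250 253 255 252 255 253 254 261 253 258 259 257 261 264 264 263 257 263 nan 262 257 258 253 253 252 258 248 247 241 239 230   8  -2  -3
177 228 228 236 237 237 252 244 247 252 254 258 254 260 258 256 257 258 263 257 266 265 260 265 258 258 260 259 259 259 258 254 252 253 253 248 246 238 236 237 232 223  -1
178 232 237 237 240 240 245 241 246 251 250 254 251 258 256 259 260 264 261 254 262 267 261 261 259 261 261 260 257 260 260 254 259 nan 251 250 243 244 240 234 233 223 206
179 228 233 240 237 243 248 246 249 247 253 249 256 257 254 260 256 261 262 265 261 263 258 262 259 260 262 257 257 257 258 256 254 255 253 246 244 242 234 237 230 225 205
180 232 235 236 245 246 244 250 243 250 249 253 257 251 255 254 263 
[... 1631 characters left out ...]
   1   2   2   3   0
top 115 [0.5244 0.5348 0.5464] 0.2667168664447648
side 71 [0.5216 0.5317 0.5456] 0.26400334002534076
(np.float64(332.00448381033897), np.float64(181.97769798048847)) (np.float64(298.60496075086326), np.float64(122.4392618355615)) (np.float64(298.2951765433315), np.float64(125.80867021147178))
(np.float64(353.709648171392), np.float64(182.55171847095403)) (np.float64(310.11979216629754), np.float64(113.80425173195913)) (np.float64(309.7356036609395), np.float64(117.12807651463187))
(np.float64(331.06491760853135), np.float64(178.11071918382083))
(np.float64(331.9945659169691), np.float64(177.37255635067282))
(np.float64(332.11230161555227), np.float64(177.27907141014214))
```

Both tips show in front of the rim: top view (332,182) and (353,182), heights about 0.26. The ring is at x≈0.535 with its top at about 0.262, and the gripper is well clear. Handing in.

```bash
python3 -c "
from plant import close_job
print(close_job())"
```

```text
the job is handed in; nothing more can be done
None
```

The larger aluminium ring is hanging on both prongs of the J-hook, held behind the tips by the sprung pad, and the job is handed in at about 22 s.

**What I did:**
- I gripped the ring at the top of its rim, lifted it straight up out of the rack and carried it to the front of the hook.
- I felt the pad at TCP x≈0.528 and pressed it back about 10–11 mm, at roughly 7–8 N.
- I slid the ring down about 25 mm until the prongs stopped it.
- The left prong took the load first, so I centred the ring sideways until it was cradled by both. Then I eased the push and let go in stages.

**Last checks:**
- **Seating:** the ring's centre is 162 mm above the table, which matches the seat. Both tips stand in front of the rim in the top view.
- **Clearance:** the gripper is well clear and its force reading is about zero.
- **Other things:** the small ring, bowl, jar, cup, utensils and pink look-alikes look unmoved by eye in the top view.

**What was less than perfect:**
- While I was feeling for the prongs, the push read 9–10 N for a moment. I estimate the hook's total load then at about 20 N, but it was not measured directly.
- The hung ring's lower edge appears about 3 mm forward of its top, which is close to the measurement noise.

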